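Hang the bench caddy on its keyhole screws

TASK

Pick up the blue caddy by the web in its middle and hang it on the white board: feel gently for the two screws (their rail has been shifted a little sideways), press the caddy's back against the sprung buffers so that both heads come through the round keyhole eyes, and pull it straight down until the screws stop it at the ends of the slots. Let go and leave it hanging level and fully home on both screws. Never force it, and leave the bottle, the dropper bottle and the timer alone.

Things in the scene. Friction and masses are not known exactly. Their poses are not given: they have to be found in the camera images.
- caddy: Loose blue plastic caddy, about 0.26 kg, upright on the bench; origin at the centre of its underside. 154 mm wide (y), 64 mm deep (x), sides and front 72 mm high, back 112 mm high and 4 mm thick. x points out of its back (towards the board when hung), z up. An upright web in the middle parts two open compartments, each 69 mm wide (y), 56 mm long (x), floor 4 mm up.
- caddy_web (a point): Grasp point of the caddy, in the middle of its upright carrying web, 70 mm above the underside and 24 mm below the web's top edge. The web is 6 mm thick (y) and 56 mm long (x). Axes as the caddy.
- caddy_eyes (a point): Point on the rear face of the caddy's back midway between its two keyhole eyes: 32 mm behind and 10 mm above caddy_web. The eyes lie 50 mm either side in y, 17 mm wide, 21 mm high, corners cut; each runs up into a slot 9 mm wide with a funnelled mouth, whose end stops a screw neck 17 mm above the eye's centre. Axes as the caddy.
- board: White upright board, 190 mm wide and 190 mm high, fixed on a grey foot. x points away from the robot into the board, z up; origin on the bench, below the board's middle, in the plane of the rail's front face (x = 0). The aluminium rail lies on the board's front, 150 mm wide, 50 to 176 mm above the bench. Pressing the caddy on it with over 40 N is forcing it.
- screw_line (a point): Rail face at screw height (159 mm up), in the board's middle; axes as the board. Two steel screws, 50 mm either side of the RAIL's middle: necks 7 mm across and 6.5 mm long, heads 14 mm across and 3.5 mm thick, tops 10 mm off the rail (x = -10 mm). The rail with its screws sits up to 14 mm left or right (y) of this point; that shift is not measured.
- buffer_line (a point): Screw height, 7 mm off the rail: here two sprung rubber buffers (12 mm across, 20 mm either side of the rail's middle) first meet the caddy's back. Together they push back with 2 N at touch, 5.5 N pressed flush. The back can slide down behind the heads once its rear face is within 2.5 mm of the rail. Axes as the board.
- home (a point): Where caddy_eyes is (height; y shifted as the rail) when hung home, 17 mm below screw_line. After release the buffers hold the back out against the heads, about 2.5 mm off the rail, and their friction can carry the caddy's weight: it must be pulled down (some 3 to 10 N besides its weight) to the stop. Axes as the board.
- media_bottle_b_mid (a point): Bystander: small glass bottle with blue screw cap, 56 mm across, 114 mm high, loose; this point is at its middle. Must stay where it is (within 25 mm).
- dropper_a_mid (a point): Bystander: small brown dropper bottle, 33 mm across, 102 mm high, loose; this point is at its middle. Must stay where it is (within 25 mm).
- timer_mid (a point): Bystander: white bench timer, 62 x 65 x 18 mm, lying flat, loose; this point is at its middle. Must stay where it is (within 25 mm).

How it is judged:
By the outcome, as a careful person would: the job done as asked, in the order asked, and still so for the second after the job is handed in, with the robot touching nothing.
It also fails if it takes over 72 s, if anything falls off the work surface, if the arm or the gripper's body presses on something with over 40 N, if the wrist force passes 120 N, or if a joint passes its speed limit or range.

ROBOT

A 7-joint arm with a two-finger parallel gripper is mounted at the origin on a cart in front of the work surface, level with it; the furniture and walls round the work are solid. World frame = base frame: x ahead of the robot, y to its left, z up, the work surface at z = 0. Lengths are in m, angles in rad, forces in N, time in s.
With the tool pointing down it reaches from about 0.425 to 0.875 m from the base axis. Payload 4.7 kg.
Tool frame: the origin (TCP) lies at the very end of the fingers, on their centre line; the grasp point (between the pads) lies 19 mm behind it; z points along the fingers, y is the line along which they close (so a half turn about z gives the same grasp; the last joint's range is limited). The gripper opens to 87 mm and grips with 3 to 60 N. Pads are 19 mm wide; open, the fingers measure 117 mm over their backs; the gripper's body (75 mm by 190 mm) begins 51 mm behind the grasp point.
Start: joints at [1.314, 0.321, -0.07, 1.45, 0.023, 1.371, -0.057], TCP at [0.174, -0.626, 0.223] pointing down, gripper open.
Joint ranges: [-2.86, 2.86], [-0.3, 2.09], [-1.38, 1.24], [0.06, 2.45], [-1.56, 4.7], [0.09, 2.05], [-2.69, 2.69]. Speed limits (rad/s): [2.57, 2.57, 3.14, 3.14, 3.14, 3.14, 3.14].

INTERFACE

Orientations are given as a rotation vector (axis times angle).
In Python, from bench import ctrl, get_image, job gives the robot as it stands.
- The arm moves only by the shell command python3 -m crank 'ROWS' [FORCE]. ROWS is JSON, a list that holds one entry, the list of rows, each a list of 5 numbers: the shift along the tool's x, y, z in mm, then the turn about the tool's z in rad, then the closure, from -1 (fully open) to 1 (shut), so that 0 is half open. A call has 1 to 10 rows; each row shifts and turns the commanded pose from where the row before left it, along the tool's axes as they then stand; what a row does not reach is not made up. A row lasts 1/12 s, in which the tool goes at most 41.7 mm and 7.16 degrees, less where a joint would pass 70% of its speed; a pose out of reach is approached as far as the arm can. A call with a gripper value outside its range is refused whole. The fingers move at their own pace and stop on an object; FORCE is the grip in N (left out, the last holds). Time passes only in rows, so rows that do not move let the fingers close. It gives the time, the measured TCP pose, the force, the opening and the grip force at its end, in the units of the state.
- ctrl.get_state(): the state, without advancing time (a new reading comes with each control period).
- get_image(name): name is "scene" or "top" or "wrist"; returns a dict with "pixels" (400x640x3 uint8, red, green, blue), "fx", "fy", "cx", "cy" (pixels), "T" (4x4, takes a point from camera to world coordinates); the wrist camera has in their place "T_tool_cam" (4x4, takes a point from camera to tool coordinates, whose origin is the TCP and whose axes are the flange's). Camera axes: x right, y down, z forward; pixel columns grow to the right and rows downward; lengths in m; the calibration is good to about 2 mm. A picture is of the moment at which its call begins: read the wrist's pose just before it. There is no depth.
- job.close_job(): hands the job in; it is judged then, once.
The state is a dict: "time": time; "joint_positions": joint angles; "qd": joint speeds; "joint_torque": joint torques, N m; "position": TCP position; "tool_rot": TCP orientation; "ft_force": force on the tool from outside, world axes, zero at the start; "torque": the same for the moment, N m; "grip_width": opening from 0.0 (shut) to 1.0 (fully open); "grip_force": force on a finger pad.
Only numpy, scipy, OpenCV 4.12 (cv2) and the standard library are available. Lean on these libraries where they do the work, as an engineer would, in place of code of your own. Each camera call takes 0.05 s, during which the arm holds its last target. There are 200 camera calls.

## Working session

There is one attempt and no reset: what is moved stays moved. The work goes in short steps, Python scripts to look and compute and a shell command to move; the robot and the scene stay as the last step left them, time stands still between calls to the robot, and variables do not carry over. Pictures are saved under pics/ and viewed, at most 10 in all, crops included, and the job is handed in when it is done.

```bash
mkdir -p pics; ls
python3 - <<'E'
from bench import ctrl,get_image
import cv2,numpy as np
s=ctrl.get_state();print({k:np.round(v,3).tolist() for k,v in s.items()})
for n in ("scene","top"):
    i=get_image(n);cv2.imwrite(f"pics/{n}0.png",i["pixels"][:,:,::-1]);print(n,i["fx"],i["fy"],i["cx"],i["cy"],np.round(i["T"],4).tolist())
E
```

```text
pics
{'time': 0.0, 'joint_positions': [1.314, 0.322, -0.07, 1.452, 0.023, 1.371, -0.057], 'qd': [0.001, -0.0, 0.001, -0.0, -0.0, 0.001, 0.001], 'joint_torque': [0.0, -49.129, -0.404, -31.253, -0.064, 0.044, 0.0], 'position': [0.174, -0.626, 0.221], 'tool_rot': [-3.111, -0.424, 0.001], 'ft_force': [0.087, 0.541, 0.255], 'torque': [0.01, 0.001, -0.043], 'grip_force': 0.0, 'grip_width': 0.996}
scene 466.35337666041085 466.35337666041085 325.25126424056555 200.97437655911824 [[-0.7096, -0.5027, 0.4936, 0.025], [-0.7044, 0.5195, -0.4836, 0.2226], [-0.0133, -0.6909, -0.7228, 0.84], [0.0, 0.0, 0.0, 1.0]]
top 378.1090810944213 378.1090810944213 320.66043739220055 194.4071809909103 [[0.0498, -0.9768, 0.2084, 0.3032], [-0.9988, -0.0482, 0.0128, -0.2837], [-0.0025, -0.2088, -0.978, 0.996], [0.0, 0.0, 0.0, 1.0]]
```

View pics/scene0.png

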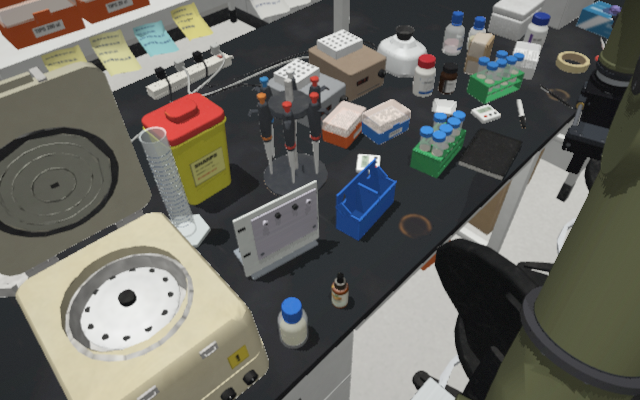

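View pics/top0.png

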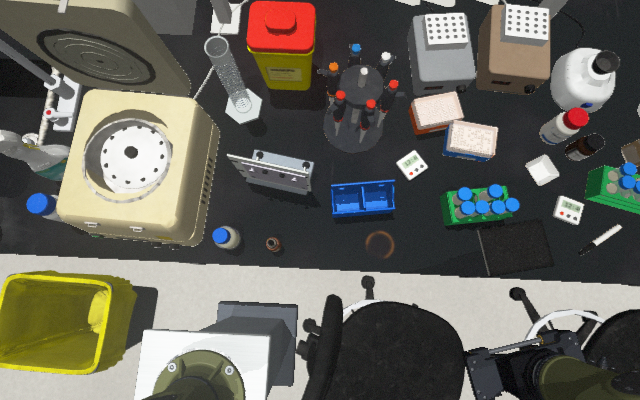

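The scene view shows the caddy at (365,200), the board at (280,225), the bottle at (292,322), the dropper at (340,290) and the timer at (368,162). In the top view they are at (363,198), (270,170), (228,238), (274,243) and (412,165). I'll enlarge the caddy and the board.

Run:
```python
import cv2,numpy as np
s=cv2.imread("pics/scene0.png");t=cv2.imread("pics/top0.png")
a=cv2.resize(s[150:290,220:420],(800,560//2*2),interpolation=cv2.INTER_CUBIC)
b=cv2.resize(t[140:230,215:415],(800,360),interpolation=cv2.INTER_CUBIC)
cv2.imwrite("pics/c1.png",a);cv2.imwrite("pics/c2.png",b)
```

```text
(no output)
```

View pics/c1.png

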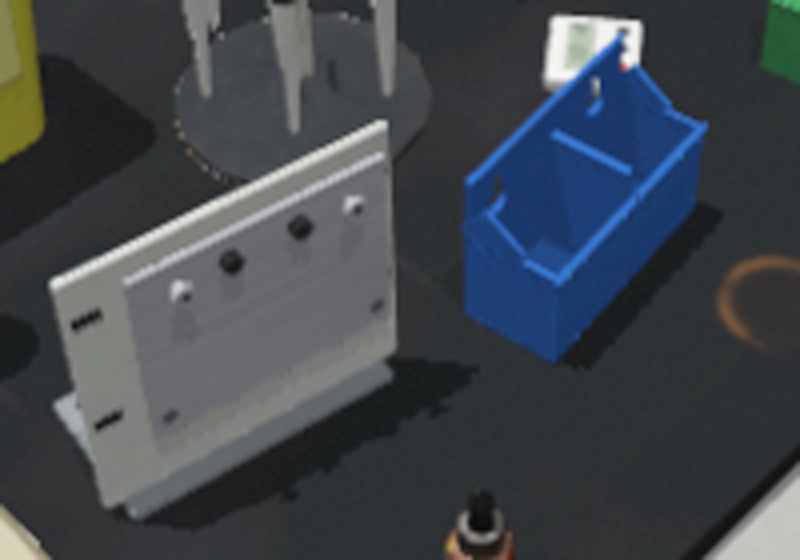

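View pics/c2.png

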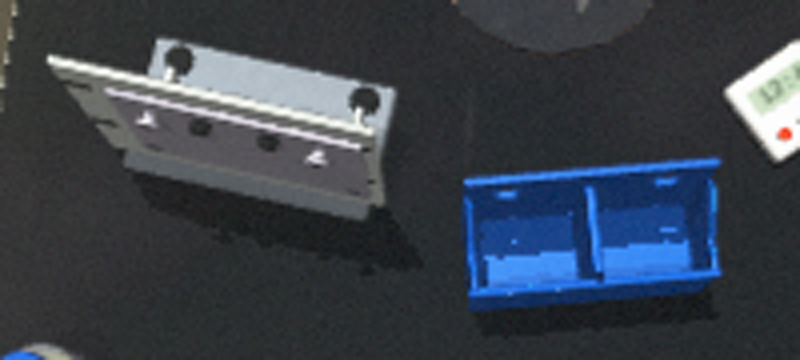

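The crops show clear features in both views: board and rail corners, the two screw heads, the dark buffers, the caddy's back corners and the web ends. I'll triangulate these.

```bash
cat > h.py <<'E'
import numpy as np,cv2
from bench import ctrl,get_image
from scipy.spatial.transform import Rotation as R
def ray(i,T,u,v):
    d=T[:3,:3]@[(u-i["cx"])/i["fx"],(v-i["cy"])/i["fy"],1];return T[:3,3],d/np.linalg.norm(d)
def tri(rays):
    A=sum(np.eye(3)-np.outer(d,d) for o,d in rays);b=sum((np.eye(3)-np.outer(d,d))@o for o,d in rays)
    p=np.linalg.solve(A,b);return p,max(np.linalg.norm(np.cross(p-o,d)) for o,d in rays)
E
python3 - <<'E'
from h import *
s=get_image("scene");t=get_image("top")
P=dict(bTL=(52,285,50,62),bTR=(386,122,375,132),rTL=(126,283,107,92),rTR=(384,155,362,148),sL=(181,290,148,120),sR=(355,206,317,157),fL=(231,263,200,127),fR=(301,228,268,142),
cBL=(467,183,466,182),cBR=(622,38,719,162),wB=(555,134,590,190),wF=(630,171,597,280),cFL=(562,280,472,295),cFR=(705,127,718,274))
X={}
for k,(a,b,c,d) in P.items():
    p,e=tri([ray(s,np.array(s["T"]),220+a/4,150+b/4),ray(t,np.array(t["T"]),215+c/4,140+d/4)]);X[k]=p;print(k,np.round(p*1000,1),round(e*1000,1))
for a,b in (("bTL","bTR"),("rTL","rTR"),("sL","sR"),("fL","fR"),("cBL","cBR"),("wF","wB")):
    d=X[b]-X[a];print(a,b,np.round(np.linalg.norm(d)*1000,1),np.degrees(np.arctan2(d[1],d[0])),(X[a]+X[b])/2)
E
```

```text
bTL [556.5 -58.7 185.9] 2.1
bTR [ 523.9 -243.7  186. ] 1.0
rTL [543.9 -89.6 172.4] 1.4
rTR [ 518.2 -236.2  171.7] 1.0
sL [ 532.1 -111.7  158.7] 1.1
sR [ 514.7 -210.4  156.5] 0.1
fL [ 530.  -141.5  156.2] 1.0
fR [ 522.8 -181.4  156.2] 0.7
cBL [ 516.8 -296.4  108. ] 1.2
cBR [ 537.1 -449.7  104.5] 0.5
wB [ 519.9 -373.1   89.8] 1.3
wF [ 464.9 -377.3   94.5] 3.3
cFL [ 453.2 -304.3   71.9] 0.4
cFR [ 474.9 -456.5   68. ] 0.7
bTL bTR 187.9 -99.99515981438564 [ 0.54020914 -0.15121202  0.18590969]
rTL rTR 148.9 -99.95696261512605 [ 0.53102352 -0.16291779  0.17207393]
sL sR 100.3 -99.99696526968604 [ 0.52341157 -0.1610538   0.15762347]
fL fR 40.6 -100.27432856945498 [ 0.52638612 -0.16145977  0.15620486]
cBL cBR 154.7 -82.47515091700554 [ 0.52692569 -0.37308757  0.10626364]
wF wB 55.3 4.4327205761589745 [ 0.49240438 -0.3752057   0.09214816]
```

```bash
cat >> h.py <<'E'
def st():
    s=ctrl.get_state();Rm=R.from_rotvec(s["tool_rot"]).as_matrix();return s,np.array(s["position"]),Rm
def togo(target,yaw):  # remaining shift mm in tool axes AFTER turning to yaw (deg, tool x heading), turn rad
    s,p,Rm=st();y0=np.degrees(np.arctan2(Rm[1,0],Rm[0,0]));c,q=np.cos(np.radians(yaw)),np.sin(np.radians(yaw))
    Rt=np.array([[c,q,0],[q,-c,0],[0,0,-1]])
    print("t %.1f yaw %.2f pos"%(s["time"],y0),np.round(p*1000,1),"go",np.round(Rt.T@(np.array(target)-p)*1000,1),"turn %.3f"%np.radians(y0-yaw),"tilt",np.round(Rm[:,2],3),"F",np.round(s["ft_force"],1),"w",round(s["grip_width"],3),"g",round(s["grip_force"],1))
E
python3 -m crank '[[[0,0,0,0.07,-1],[0,0,0,0.07,-1],[24,-14,0,0,-1],[24,-14,0,0,-1],[24,-14,0,0,-1],[24,-14,0,0,-1],[24,-14,0,0,-1],[24,-14,0,0,-1],[24,-14,0,0,-1],[24,-14,0,0,-1]]]' 20
python3 -m crank '[[[24,-14,0,0,-1],[24,-14,0,0,-1],[24,-14,0,0,-1],[24,-14,0,0,-1],[24,-14,0,0,-1],[24,-14,0,0,-1],[0,0,0,0,-1],[0,0,0,0,-1],[0,0,0,0,-1]]]'
python3 - <<'E'
from h import *
togo([.491,-.3765,.2],7.6)
i=get_image("wrist");cv2.imwrite("pics/w1.png",i["pixels"][:,:,::-1]);print(i["fx"],i["cx"],i["cy"],np.round(i["T_tool_cam"],3).tolist())
togo([.491,-.3765,.2],7.6)
E
```

```text
time: 1.03
position: [0.3505, -0.4892, 0.2225]
tool_rot: [-3.135, -0.205, 0.0]
ft_force: [1.2, 0.3, -0.1]
grip_width: 1.002
grip_force: 0.0
time: 1.78
position: [0.4808, -0.3886, 0.2223]
tool_rot: [3.135, 0.205, -0.002]
ft_force: [-0.4, -0.1, 0.1]
grip_width: 0.999
grip_force: 0.0
t 1.8 yaw 7.48 pos [ 480.8 -388.6  222.3] go [ 11.7 -10.7  22.3] turn -0.002 tilt [-0.001 -0.    -1.   ] F [-0.4 -0.1  0.1] w 0.999 g 0.0
329.7794978204185 321.2442352694808 205.36730491626466 [[0.001, -0.964, -0.266, 0.072], [1.0, 0.001, -0.0, -0.001], [0.0, -0.266, 0.964, -0.161], [0.0, 0.0, 0.0, 1.0]]
t 1.8 yaw 7.40 pos [ 480.3 -389.3  222.3] go [ 12.3 -11.3  22.3] turn -0.004 tilt [-0.001 -0.001 -1.   ] F [0.5 0.2 0.6] w 0.999 g 0.0
```

View pics/w1.png

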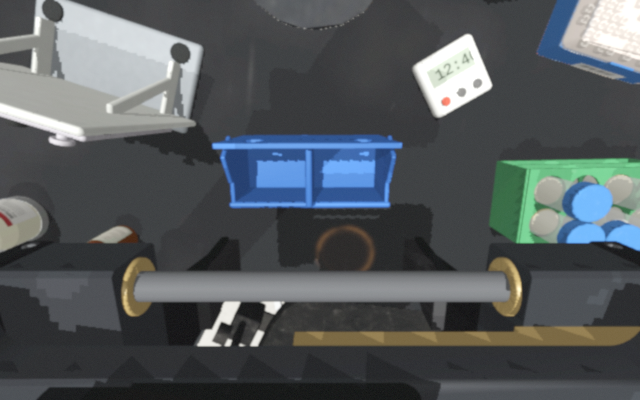

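The wrist view has the caddy square to the tool. The back's top edge runs (213,145)–(401,145), the front edge (230,206)–(390,206), and the web's top runs up column 308. I'll fuse this with the fixed views.

Run:
```python
from h import *
s,p,Rm=st()
w=get_image("wrist");sc=get_image("scene");t=get_image("top")
Tt=np.eye(4);Tt[:3,:3]=Rm;Tt[:3,3]=p;T=Tt@np.array(w["T_tool_cam"])
P=dict(cBL=(467,183,466,182,213,145),cBR=(622,38,719,162,401,145),cFL=(562,280,472,295,230,206),cFR=(705,127,718,274,390,206))
X={}
for k,(a,b,c,d,e,f) in P.items():
    rs=[ray(w,T,e,f),ray(sc,np.array(sc["T"]),220+a/4,150+b/4),ray(t,np.array(t["T"]),215+c/4,140+d/4)]
    q,er=tri(rs);z=.112 if k[1]=="B" else .072
    pl=rs[0][0]+rs[0][1]*(z-rs[0][0][2])/rs[0][1][2];X[k]=pl
    print(k,np.round(q*1000,1),round(er*1000,1),"wrist on plane",np.round(pl*1000,1))
for z in (.094,):
  for uv in ((308,150),(309,203)):
    o,d=ray(w,T,*uv);print("web",np.round((o+d*(z-o[2])/d[2])*1000,1))
for a,b in(("cBL","cBR"),("cFL","cFR")):print((X[a]+X[b])/2,np.degrees(np.arctan2(*(X[b]-X[a])[[1,0]])))
togo([.491,-.3765,.2],7.6)
```

```text
cBL [ 516.1 -295.5  109.9] 1.7 wrist on plane [ 516.3 -295.3  112. ]
cBR [ 536.2 -448.7  105.9] 1.0 wrist on plane [ 536.2 -446.5  112. ]
cFL [ 453.4 -303.4   72.5] 1.6 wrist on plane [ 454.1 -301.9   72. ]
cFR [ 474.4 -456.8   68.7] 1.4 wrist on plane [ 474.5 -457.2   72. ]
web [ 520.4 -371.7   94. ]
web [ 473.2 -378.3   94. ]
[ 0.52625011 -0.37089031  0.112     ] -82.52160021789881
[ 0.46431113 -0.37957948  0.072     ] -82.52262150434306
t 2.0 yaw 7.35 pos [ 480.2 -389.4  222.5] go [ 12.4 -11.4  22.5] turn -0.004 tilt [-0. -0. -1.] F [ 0.6  0.  -0.3] w 0.998 g 0.0
```

```bash
python3 -m crank '[[[7,-6,0,0,-1],[6.4,-5.5,0,0,-1],[0,0,20,0,-1],[0,0,25,0,-1],[0,0,25,0,-1],[0,0,25,0,-1],[0,0,20,0,-1],[0,0,0,0,-1],[0,0,0,0,-1]]]' 20
python3 - <<'E'
from h import *
togo([.492,-.3762,.061],7.5)
E
```

```text
time: 2.73
position: [0.4932, -0.3738, 0.1068]
tool_rot: [-3.133, -0.207, 0.002]
ft_force: [0.6, 0.5, 1.8]
grip_width: 1.0
grip_force: 0.0
t 2.7 yaw 7.55 pos [ 493.2 -373.8  106.8] go [-1.5  2.2 45.8] turn 0.001 tilt [-0.002  0.002 -1.   ] F [0.6 0.5 1.8] w 1.0 g 0.0
```

```bash
python3 -m crank '[[[-1,1.8,10,0,-1],[0,0,18,0,-1],[0,0,17.5,0,-1],[0,0,0,0,-1],[0,0,0,0,0.5],[0,0,0,0,1],[0,0,0,0,1],[0,0,0,0,1],[0,0,0,0,1],[0,0,0,0,1]]]' 35
python3 -m crank '[[[0,0,0,0,1],[0,0,0,0,1],[0,0,0,0,1],[0,0,0,0,1],[0,0,0,0,1],[0,0,0,0,1]]]'
python3 - <<'E'
from h import *
togo([.492,-.3762,.061],7.5)
E
```

```text
time: 3.57
position: [0.4927, -0.3772, 0.0627]
tool_rot: [3.134, 0.205, 0.001]
ft_force: [0.5, 0.3, 0.5]
grip_width: 0.628
grip_force: 0.0
time: 4.07
position: [0.4924, -0.3769, 0.062]
tool_rot: [-3.135, -0.205, 0.0]
ft_force: [0.0, 0.6, -0.3]
grip_width: 0.176
grip_force: 0.0
t 4.1 yaw 7.50 pos [ 492.4 -376.9   62. ] go [-0.4 -0.8  1. ] turn -0.000 tilt [-0.  0. -1.] F [ 0.   0.6 -0.3] w 0.176 g 0.0
```

```bash
python3 -m crank '[[[0,0,0,0,1],[0,0,0,0,1],[0,0,0,0,1],[0,0,0,0,1],[0,0,0,0,1]]]'
python3 -m crank '[[[0,0,-3,0,1],[0,0,-3,0,1],[0,0,-6,0,1],[0,0,-10,0,1],[0,0,-10,0,1],[0,0,-10,0,1],[0,0,0,0,1],[0,0,0,0,1],[0,0,0,0,1]]]'
python3 - <<'E'
from h import *
togo([.492,-.3762,.061],7.5)
E
```

```text
time: 4.48
position: [0.4924, -0.3765, 0.062]
tool_rot: [-3.134, -0.206, 0.0]
ft_force: [0.1, 1.7, 0.4]
grip_width: 0.067
grip_force: 35.0
time: 5.23
position: [0.4923, -0.3769, 0.1041]
tool_rot: [3.135, 0.205, -0.0]
ft_force: [0.4, -0.1, -2.5]
grip_width: 0.068
grip_force: 35.0
t 5.2 yaw 7.49 pos [ 492.3 -376.9  104.1] go [-0.2 -0.7 43.1] turn -0.000 tilt [-0. -0. -1.] F [ 0.4 -0.1 -2.5] w 0.068 g 35.0
```

Run:
```python
from h import *
sc=get_image("scene");t=get_image("top")
for n,a,b in(("bottlecap",(291,307),(221,235)),("droppertop",(340,278),(273,239))):
    q,e=tri([ray(sc,np.array(sc["T"]),*a),ray(t,np.array(t["T"]),*b)]);print(n,np.round(q,3),round(e,4))
togo([.4578,-.1496,.141],-10)
togo([.40,-.34,.16],-10)
```

```text
bottlecap [ 0.385 -0.041  0.103] 0.0015
droppertop [ 0.382 -0.162  0.072] 0.0014
t 5.3 yaw 7.50 pos [ 492.  -376.7  103.4] go [ -73.1 -217.7  -37.6] turn 0.305 tilt [-0.001  0.001 -1.   ] F [ 0.  -0.1 -3.6] w 0.066 g 35.0
t 5.3 yaw 7.50 pos [ 492.  -376.7  103.4] go [-97.  -20.1 -56.6] turn 0.305 tilt [-0.001  0.001 -1.   ] F [ 0.  -0.1 -3.6] w 0.066 g 35.0
```

```bash
python3 -m crank '[[[-8,0,-14,0,1],[-8,0,-14,0,1],[-8,0,-14,0,1],[-8,0,-14,0,1],[-8,0,-14,0,1],[-8,0,-14,0,1],[0,0,0,0.076,1],[0,0,0,0.076,1],[0,0,0,0.076,1],[0,0,0,0.077,1]]]'
python3 - <<'E'
from h import *
togo([.4578,-.1496,.19],-10)
E
```

```text
time: 6.17
position: [0.4443, -0.3835, 0.1895]
tool_rot: [3.128, -0.28, 0.001]
ft_force: [-0.6, 0.9, -2.3]
grip_width: 0.066
grip_force: 35.0
t 6.2 yaw -10.22 pos [ 444.3 -383.5  189.5] go [ -27.4 -232.7   -0.5] turn -0.004 tilt [ 0.001 -0.001 -1.   ] F [-0.6  0.9 -2.3] w 0.066 g 35.0
```

```bash
python3 -m crank '[[[-14,-10,0,0,1],[-13,-20,0,0,1],[0,-29,0,0,1],[0,-29,0,0,1],[0,-29,0,0,1],[0,-29,0,0,1],[0,-29,0,0,1],[0,-29,0,0,1],[0,-29,0,0,1],[0,0,0,0,1]]]'
python3 -m crank '[[[0,0,12,0,1],[0,0,15,0,1],[0,0,15,0,1],[0,0,7,0,1],[0,0,0,0,1],[0,0,0,0,1]]]'
python3 - <<'E'
from h import *
togo([.4578,-.1496,.141],-10)
a=get_image("scene")["pixels"][:,:,::-1];b=get_image("top")["pixels"][:,:,::-1]
a=cv2.resize(a[150:270,210:360],(800,640)[:1]+(300,)) if 0 else cv2.resize(a[155:285,215:375],(640,520),interpolation=2)
cv2.imwrite("pics/p1.png",a)
E
```

```text
time: 7.0
position: [0.4599, -0.1421, 0.1895]
tool_rot: [-3.129, 0.259, -0.003]
ft_force: [-0.1, 0.7, -3.0]
grip_width: 0.065
grip_force: 35.0
time: 7.5
position: [0.4582, -0.1498, 0.1389]
tool_rot: [-3.129, 0.275, 0.001]
ft_force: [0.0, 0.2, -2.1]
grip_width: 0.065
grip_force: 35.0
t 7.5 yaw -10.05 pos [ 458.2 -149.8  138.9] go [-0.4 -0.1 -2.1] turn -0.001 tilt [-0.001  0.    -1.   ] F [ 0.   0.2 -2.1] w 0.065 g 35.0
```

View pics/p1.png

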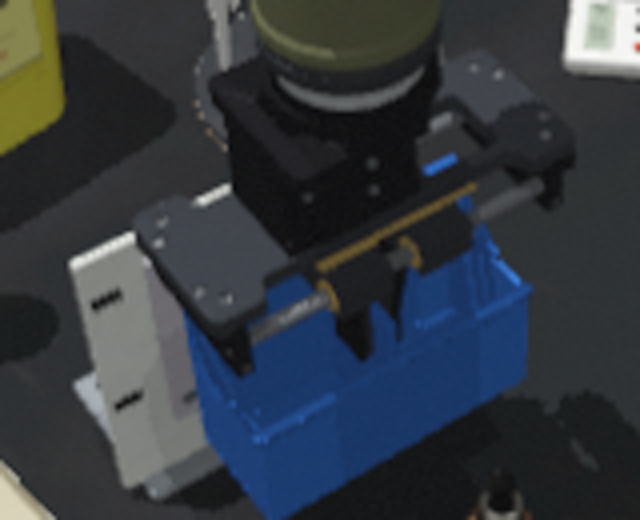

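The caddy is held level in front of the board, the left end of its back at (190,320) facing the rail, and clear of the dropper at (500,500). Now a slow approach.

```bash
python3 -m crank '[[[4,0,-1,0,1],[5,0,-1,0,1],[5,0,0,0,1],[5,0,0,0,1],[3,0,0,0,1],[1,0,0,0,1],[1,0,0,0,1],[0,0,0,0,1],[0,0,0,0,1]]]'
python3 - <<'E'
from h import *
togo([.4578,-.1496,.141],-10)
E
python3 -m crank '[[[1,0,0,0,1],[0,0,0,0,1],[1,0,0,0,1],[0,0,0,0,1]]]'
python3 -m crank '[[[1,0,0,0,1],[0,0,0,0,1],[1,0,0,0,1],[0,0,0,0,1]]]'
python3 -m crank '[[[1,0,0,0,1],[0,0,0,0,1],[1,0,0,0,1],[0,0,0,0,1]]]'
python3 - <<'E'
from h import *
togo([.4578,-.1496,.141],-10)
E
```

```text
time: 8.35
position: [0.4821, -0.1532, 0.1409]
tool_rot: [3.13, -0.273, -0.001]
ft_force: [0.2, -0.4, -2.3]
grip_width: 0.066
grip_force: 35.0
t 8.3 yaw -9.98 pos [ 482.1 -153.2  140.9] go [-24.5   0.7  -0.1] turn 0.000 tilt [-0.  0. -1.] F [ 0.2 -0.4 -2.3] w 0.066 g 35.0
time: 8.68
position: [0.4844, -0.1536, 0.1411]
tool_rot: [3.129, -0.273, 0.0]
ft_force: [0.3, -0.1, -3.2]
grip_width: 0.068
grip_force: 35.0
time: 9.02
position: [0.4864, -0.1539, 0.141]
tool_rot: [3.13, -0.273, 0.0]
ft_force: [0.6, 0.3, -2.8]
grip_width: 0.064
grip_force: 35.0
time: 9.35
position: [0.4878, -0.1542, 0.1409]
tool_rot: [-3.13, 0.273, 0.002]
ft_force: [-1.8, 0.8, -1.0]
grip_width: 0.066
grip_force: 35.0
t 9.3 yaw -9.98 pos [ 487.8 -154.2  140.9] go [-30.3   0.7  -0.1] turn 0.000 tilt [-0.001  0.    -1.   ] F [-1.8  0.8 -1. ] w 0.066 g 35.0
```

```bash
python3 -m crank '[[[0.5,0.6,0,0,1],[0.5,0,0,0,1],[0,0,0,0,1],[0,0,0,0,1]]]'
python3 -m crank '[[[1,0,0,0,1],[0,0,0,0,1],[0,0,0,0,1]]]'
python3 - <<'E'
from h import *
togo([.4578,-.1496,.141],-10)
E
```

```text
time: 9.68
position: [0.4888, -0.1546, 0.1408]
tool_rot: [-3.129, 0.273, 0.001]
ft_force: [-2.9, 1.1, -2.2]
grip_width: 0.064
grip_force: 35.0
time: 9.93
position: [0.4898, -0.1548, 0.1408]
tool_rot: [-3.129, 0.273, 0.001]
ft_force: [-3.4, 3.0, -1.5]
grip_width: 0.065
grip_force: 35.0
t 9.9 yaw -9.97 pos [ 489.8 -154.8  140.8] go [-32.5   0.4  -0.2] turn 0.001 tilt [-0.001  0.    -1.   ] F [-3.4  3.  -1.5] w 0.065 g 35.0
```

```bash
python3 -m crank '[[[0.7,-0.4,0,0,1],[0.3,0,0,0,1],[0,0,0,0,1],[0,0,0,0,1]]]'
python3 -m crank '[[[1,0,0,0,1],[0,0,0,0,1],[0,0,0,0,1]]]'
python3 -m crank '[[[1,0,0,0,1],[0,0,0,0,1],[0,0,0,0,1]]]'
python3 - <<'E'
from h import *
togo([.4578,-.1496,.141],-10)
E
```

```text
time: 10.27
position: [0.4909, -0.1549, 0.1409]
tool_rot: [-3.13, 0.273, 0.001]
ft_force: [-4.0, 2.6, -3.1]
grip_width: 0.064
grip_force: 35.0
time: 10.52
position: [0.4918, -0.1551, 0.1408]
tool_rot: [-3.13, 0.273, 0.001]
ft_force: [-4.5, 2.7, -2.9]
grip_width: 0.066
grip_force: 35.0
time: 10.77
position: [0.4927, -0.1553, 0.1408]
tool_rot: [-3.13, 0.273, 0.001]
ft_force: [-5.1, 2.2, -3.3]
grip_width: 0.066
grip_force: 35.0
t 10.8 yaw -9.99 pos [ 492.7 -155.3  140.8] go [-35.4   0.5  -0.2] turn 0.000 tilt [-0.001  0.    -1.   ] F [-5.1  2.2 -3.3] w 0.066 g 35.0
```

The slope of 0.5 N/mm matches the buffers, and we are past the head plane, so the heads are in the eyes. I'll press on gently until nearly flush.

```bash
python3 -m crank '[[[0.7,-0.3,0,0,1],[0,0,0,0,1],[0,0,0,0,1]]]'
python3 -m crank '[[[0.7,0,0,0,1],[0,0,0,0,1],[0,0,0,0,1]]]'
python3 -m crank '[[[0.7,0,0,0,1],[0,0,0,0,1],[0,0,0,0,1]]]'
python3 - <<'E'
from h import *
togo([.4578,-.1496,.141],-10)
E
```

```text
time: 11.02
position: [0.493, -0.1553, 0.1409]
tool_rot: [3.129, -0.274, -0.003]
ft_force: [-6.2, 1.6, -1.9]
grip_width: 0.067
grip_force: 35.0
time: 11.27
position: [0.4931, -0.1553, 0.1408]
tool_rot: [3.13, -0.274, -0.005]
ft_force: [-7.7, 2.3, -0.5]
grip_width: 0.068
grip_force: 35.0
time: 11.52
position: [0.4931, -0.1552, 0.1408]
tool_rot: [-3.129, 0.274, 0.007]
ft_force: [-10.5, 3.6, 1.1]
grip_width: 0.07
grip_force: 35.0
t 11.5 yaw -10.01 pos [ 493.1 -155.2  140.8] go [-35.8   0.6  -0.2] turn -0.000 tilt [-0.005  0.001 -1.   ] F [-10.5   3.6   1.1] w 0.07 g 35.0
```

```bash
python3 -m crank '[[[-1.5,0,0,0,1],[0,0,0,0,1],[0,0,2,0,1],[0,0,2,0,1],[0,0,0,0,1]]]'
python3 -m crank '[[[0,0,2,0,1],[0,0,0,0,1],[0,0,0,0,1]]]'
python3 - <<'E'
from h import *
togo([.4578,-.1496,.141],-10)
E
```

```text
time: 11.93
position: [0.493, -0.1557, 0.1372]
tool_rot: [3.129, -0.274, -0.002]
ft_force: [-7.2, 1.6, -0.8]
grip_width: 0.064
grip_force: 35.0
time: 12.18
position: [0.493, -0.1558, 0.1353]
tool_rot: [3.129, -0.274, -0.002]
ft_force: [-6.6, 1.7, 1.1]
grip_width: 0.066
grip_force: 35.0
t 12.2 yaw -10.03 pos [ 493.  -155.8  135.3] go [-35.8  -0.   -5.7] turn -0.000 tilt [-0.001 -0.001 -1.   ] F [-6.6  1.7  1.1] w 0.066 g 35.0
```

```bash
python3 -m crank '[[[0,0,2,0,1],[0,0,2,0,1],[0,0,0,0,1]]]'
python3 -m crank '[[[0,0,2,0,1],[0,0,2,0,1],[0,0,0,0,1]]]'
python3 -m crank '[[[0,0,1,0,1],[0,0,1,0,1],[0,0,0,0,1]]]'
python3 - <<'E'
from h import *
togo([.4578,-.1496,.124],-10)
E
```

```text
time: 12.43
position: [0.4931, -0.1557, 0.1315]
tool_rot: [3.129, -0.274, -0.002]
ft_force: [-7.7, 2.0, 1.2]
grip_width: 0.068
grip_force: 35.0
time: 12.68
position: [0.4931, -0.1555, 0.1274]
tool_rot: [3.129, -0.274, -0.002]
ft_force: [-6.6, 1.9, 1.7]
grip_width: 0.067
grip_force: 35.0
time: 12.93
position: [0.4932, -0.1555, 0.1256]
tool_rot: [3.129, -0.274, -0.002]
ft_force: [-8.0, 2.5, 1.5]
grip_width: 0.065
grip_force: 35.0
t 12.9 yaw -10.02 pos [ 493.2 -155.5  125.6] go [-35.9   0.3   1.6] turn -0.000 tilt [-0.001 -0.001 -1.   ] F [-8.   2.5  1.5] w 0.065 g 35.0
```

```bash
python3 -m crank '[[[-0.5,0,1,0,1],[0,0,0,0,1],[0,0,0,0,1]]]'
python3 -m crank '[[[0,0,1,0,1],[0,0,0,0,1],[0,0,0,0,1]]]'
python3 -m crank '[[[0,0,1,0,1],[0,0,0,0,1],[0,0,0,0,1]]]'
python3 - <<'E'
from h import *
togo([.4578,-.1496,.124],-10)
E
```

```text
time: 13.18
position: [0.4931, -0.1555, 0.1247]
tool_rot: [3.129, -0.274, -0.0]
ft_force: [-4.2, 2.0, 1.1]
grip_width: 0.064
grip_force: 35.0
time: 13.43
position: [0.4932, -0.1555, 0.1238]
tool_rot: [3.129, -0.274, 0.0]
ft_force: [-5.9, 2.9, 1.8]
grip_width: 0.067
grip_force: 35.0
time: 13.68
position: [0.4932, -0.1554, 0.1235]
tool_rot: [3.129, -0.274, 0.0]
ft_force: [-7.9, 3.3, 4.9]
grip_width: 0.063
grip_force: 35.0
t 13.7 yaw -10.03 pos [ 493.2 -155.4  123.5] go [-35.9   0.4  -0.5] turn -0.000 tilt [ 0.    -0.001 -1.   ] F [-7.9  3.3  4.9] w 0.063 g 35.0
```

Stop reached at about 17 mm, with Fz rising. I'll confirm with a little more pull.

```bash
python3 -m crank '[[[-0.5,0,0.7,0,1],[0,0,0,0,1],[0,0,0,0,1]]]'
python3 -m crank '[[[-0.3,0,0.7,0,1],[0,0,0,0,1],[0,0,0,0,1]]]'
python3 - <<'E'
from h import *
togo([.4578,-.1496,.124],-10);print(ctrl.get_state()["torque"])
E
```

```text
time: 13.93
position: [0.4932, -0.1554, 0.1234]
tool_rot: [3.128, -0.274, 0.002]
ft_force: [-7.6, 3.6, 8.8]
grip_width: 0.063
grip_force: 35.0
time: 14.18
position: [0.4932, -0.1554, 0.1233]
tool_rot: [3.128, -0.274, 0.003]
ft_force: [-9.1, 2.8, 12.1]
grip_width: 0.069
grip_force: 35.0
t 14.2 yaw -10.02 pos [ 493.2 -155.4  123.3] go [-35.9   0.4  -0.7] turn -0.000 tilt [ 0.002 -0.002 -1.   ] F [-9.1  2.8 12.1] w 0.069 g 35.0
[ 0.7185269   1.90097624 -0.13524724]
```

```bash
python3 -m crank '[[[-0.7,0,0,0,1],[-0.7,0,0,0,1],[-0.7,0,0,0,1],[0,0,0,0,1],[0,0,0,0,1]]]'
python3 -m crank '[[[-0.7,0,0,0,1],[-0.5,0,0.3,0,1],[0,0,0,0,1],[0,0,0,0,1]]]'
python3 - <<'E'
from h import *
togo([.4578,-.1496,.124],-10)
E
```

```text
time: 14.6
position: [0.4931, -0.1554, 0.1233]
tool_rot: [3.128, -0.274, 0.01]
ft_force: [-2.9, 2.3, 5.7]
grip_width: 0.068
grip_force: 35.0
time: 14.93
position: [0.4927, -0.1554, 0.1231]
tool_rot: [3.128, -0.274, 0.013]
ft_force: [-1.5, 1.3, 7.4]
grip_width: 0.064
grip_force: 35.0
t 14.9 yaw -10.00 pos [ 492.7 -155.4  123.1] go [-35.3   0.4  -0.9] turn -0.000 tilt [ 0.008 -0.003 -1.   ] F [-1.5  1.3  7.4] w 0.064 g 35.0
```

```bash
python3 -m crank '[[[0,0,0,0,0.6],[0,0,0,0,0.2],[0,0,0,0,0],[0,0,0,0,0],[0,0,0,0,0],[0,0,0,0,0],[0,0,0,0,0]]]'
python3 - <<'E'
from h import *
togo([.4578,-.1496,.124],-10)
a=get_image("scene")["pixels"][:,:,::-1]
cv2.imwrite("pics/p2.png",cv2.resize(a[155:285,215:375],(640,520),interpolation=2))
E
```

```text
time: 15.52
position: [0.4891, -0.1544, 0.1202]
tool_rot: [3.13, -0.273, -0.0]
ft_force: [0.3, 0.1, 0.0]
grip_width: 0.471
grip_force: 0.0
t 15.5 yaw -9.98 pos [ 489.1 -154.4  120.2] go [-31.7   0.7  -3.8] turn 0.000 tilt [-0. -0. -1.] F [0.3 0.1 0. ] w 0.471 g 0.0
```

View pics/p2.png

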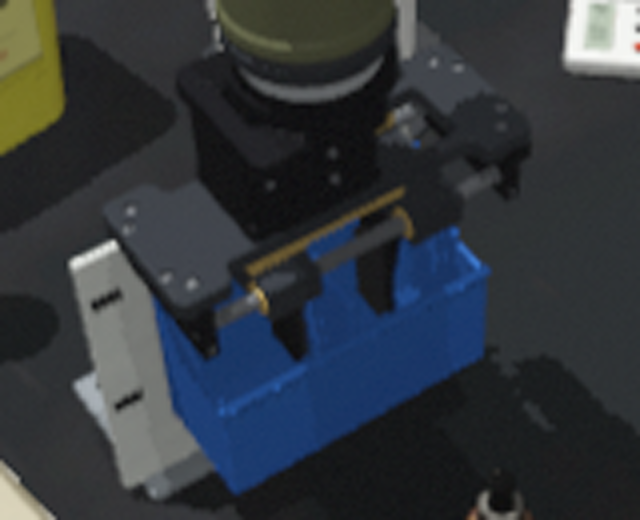

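The caddy stays up on the board with the fingers open and the forces at zero. I'll retract straight up and check.

```bash
python3 -m crank '[[[0,0,-6,0,0],[0,0,-15,0,0],[0,0,-20,0,0],[0,0,-25,0,0],[0,0,-25,0,0],[0,0,-25,0,0],[-20,0,-20,0,0],[-30,0,0,0,0],[-30,0,0,0,0],[0,0,0,0,0]]]'
python3 -m crank '[[[-10,30,0,0,0],[-10,30,0,0,0],[-10,30,0,0,0],[0,30,0,0,0],[0,30,0,0,0],[0,30,0,0,0],[0,30,0,0,0],[0,0,0,0,0],[0,0,0,0,0]]]'
python3 - <<'E'
from h import *
togo([.4578,-.1496,.124],-10)
a=get_image("scene")["pixels"][:,:,::-1];b=get_image("top")["pixels"][:,:,::-1]
cv2.imwrite("pics/p3.png",np.hstack([cv2.resize(a[150:290,220:320],(400,560),interpolation=2),cv2.resize(b[140:280,220:320],(400,560),interpolation=2)]))
E
```

```text
time: 16.4
position: [0.4065, -0.1401, 0.2572]
tool_rot: [3.127, -0.275, -0.002]
ft_force: [0.2, 0.6, -0.6]
grip_width: 0.499
grip_force: 0.0
time: 17.15
position: [0.3441, -0.3435, 0.2562]
tool_rot: [-3.129, 0.278, 0.0]
ft_force: [-0.2, 1.0, -0.5]
grip_width: 0.5
grip_force: 0.0
t 17.1 yaw -10.16 pos [ 344.1 -343.5  256.2] go [  78.4 -210.7  132.2] turn -0.003 tilt [-0.     0.001 -1.   ] F [-0.2  1.  -0.5] w 0.5 g 0.0
```

View pics/p3.png

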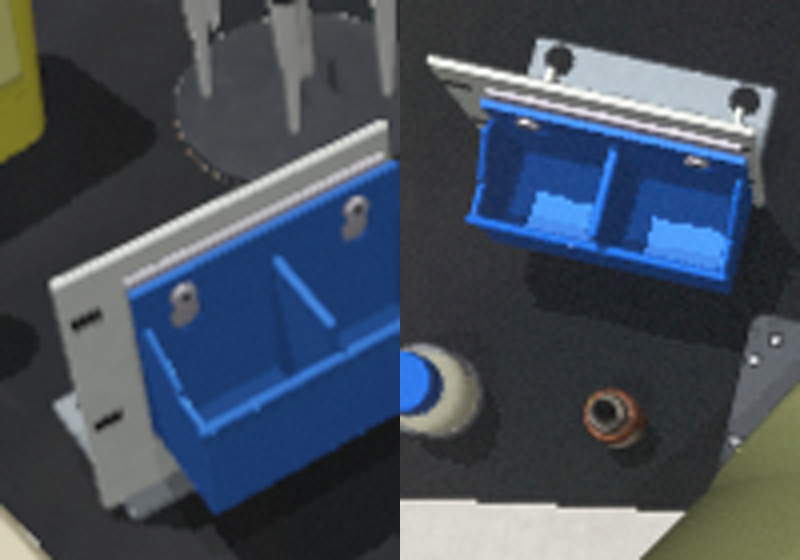

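Both heads sit at the tops of the slots, at (183,300) and (354,215). The caddy's top edge is parallel to the rail, the bottle and dropper are untouched, and the arm is clear.

```bash
python3 -c "
from bench import job;print(job.close_job())"
```

```text
the job is handed in; nothing more can be done
None
```

The caddy hangs level with both screws at the ends of their slots. It was let go at about 15 s, pressing and pulling stayed at about 15 N or less, nothing else was touched, and the job is handed in.

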